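# Discard a Petri dish through the spring flap of a bench bin

## Robot

A 6-joint arm with a two-finger parallel gripper is mounted at the origin on a cart in front of the work surface, level with it; the furniture and walls round the work are solid. World frame = base frame: x ahead of the robot, y to its left, z up, the work surface at z = 0. Lengths are in m, angles in rad, forces in N, time in s.
With the tool pointing down it reaches from about 0.325 to 0.85 m from the base axis. Payload 4.4 kg.
Tool frame: the origin (TCP) lies at the very end of the fingers, on their centre line; the grasp point (between the pads) lies 19 mm behind it (env.hold_point_z is the distance from the TCP to the grasp point, in m); z points along the fingers, y is the direction in which the jaws open and shut (so a half turn about z gives the same grasp; the last joint's range is limited). The gripper opens to 94 mm and grips with 3 to 60 N. Pads are 16 mm wide; open, the fingers measure 119 mm over their backs; the gripper's body (75 mm by 177 mm) begins 78 mm behind the grasp point.
Start: joints at [1.099, 0.207, 1.542, -0, 1.393, -0.15], TCP at [0.181, 0.546, 0.205] pointing down, gripper open.
Joint ranges: [-2.73, 2.73], [-0.86, 2.22], [0.23, 2.46], [-1.11, 4.25], [0.08, 2.63], [-2.82, 2.82]. Speed limits (rad/s): [2.79, 2.79, 3.14, 3.14, 3.14, 3.14].

## Interface

Orientations are given as a rotation vector (axis times angle).
In Python, from cell import env gives the robot as it stands. The module is installed in compiled form; this text tells all that it offers.
- The arm moves only by the tool jog_arm, never from a script. Its argument "series" is a list of rows, each a list of 2 entries, a list of its own where there are three numbers: the shift along the world's x, y, z as a fraction of full scale, then the turn about the world's z as a fraction of full scale. A call has 1 to 8 rows; each row shifts and turns the pose as measured when the row begins; what a row does not reach is not made up. Full scale, the value 1, is 4 cm for a shift and pi rad for a turn. A row lasts 1/8 s, in which the tool goes at most 62.5 mm and 10.7 degrees, less where a joint would pass 70% of its speed; a pose out of reach is approached as far as the arm can. A call with a number of a shift or a turn outside -1 to 1 is refused whole. A call with a gripper value outside its range is refused whole. "fingers" is the opening in per cent of the stroke, from 0 (shut) to 100 (fully open), set as the call begins (left out, the last holds). The fingers move at their own pace and stop on an object; "squeeze" is the grip in N (left out, the last holds). Time passes only in rows, so rows that do not move let the fingers close. It gives the time, the measured TCP pose, the force and the opening at its end, in the units of the state.
- env.read_state(): the state, without advancing time (a new reading comes with each control period).
- env.grab_frame(name): name is "side" or "top"; returns (picture, depth): 480x640x3 uint8, red, green, blue; 480x640 float32, m along the optical axis (not along the pixel's ray), 0 where there is no reading.
- env.get_calibration(name): a dict with "fx", "fy", "cx", "cy" (pixels), "rvec" (rotation vector, rad) and "tvec" (3), from world to camera coordinates, as OpenCV has them. Camera axes: x right, y down, z forward; pixel columns grow to the right and rows downward; lengths in m; the calibration is good to about 2 mm. A picture is of the moment at which its call begins. get_calibration takes no time and is no camera call.
- env.sign_off(): hands the job in, once; it reports no verdict.
The state is a dict: "t": time; "joint_positions": joint angles; "joint_velocities": joint speeds; "tau": joint torques, N m; "eef_pos": TCP position; "eef_rot": TCP orientation; "contact_force": force on the tool from outside, world axes, zero at the start; "wrist_torque": the same for the moment, N m; "grip_width": finger opening in m.
Only numpy, scipy, OpenCV 4.12 (cv2) and the standard library are available. Lean on these libraries where they do the work, as an engineer would, in place of code of your own. Each camera call takes 0.05 s, during which the arm holds its last target. There are 200 camera calls.

## Task

Discard the used Petri dish that lies on the lid tray of the yellow bench bin: push the orange spring flap down with one finger and, while you keep it open, push the dish off the tray and through the opening with the other finger, then take the hand away so that the flap shuts over it. Do not pick the dish up and do not slide it onto the closed flap; leave the dropper bottle standing on the tray and everything around the bin as it is.

Things in the scene. Friction and masses are not known exactly. Their poses are not given: they have to be found in the camera images.
- discard_bin: Fixed hollow bin, yellow, grey lid 234x216 mm, flat top at z = 140 mm (3 mm bead on its rim). Origin: centre of underside; +x from tray to opening, +y left. Tray: solid lid, x -117..+5, y -108..+33 mm. Opening: x +5..+100, y -40..+92, plus a strip left of the tray (x -97..+5, y +33..+92); the orange flap fills this L. Lid sheet 4 mm, floor at z = 8 mm; left of the hinge the lid goes on 16 mm.
- bin_flap (a joint): Orange L-shaped spring flap, 3 mm thick, flush with the lid. Hinge line: bin y = +92, z = 140 mm, along bin x; its right side swings down into the bin. 0 rad shut, 1.1 fully down. Closing torque 0.07 (shut) to 0.13 N m: 3 to 6 N at 25 mm from the hinge. p mm from the hinge line it lies p*tan(angle) below the lid. The dish alone cannot open it; from 0.75 rad the dish drops past it.
- flap_pad (a point): Point on the top face of the flap's ribbed pad (the strip left of the tray, 56 mm wide), 36 mm from the hinge line; shut: bin x -35, y +56, z 140 mm. Moves with the flap. One finger can press here while the other stands behind the dish, if the hand is tilted so that this finger is 35 to 45 mm lower; the finger may then slide on in +x over the whole flap, which has no step.
- hinge_mid (a point): Fixed point of the lid on the hinge line, at bin x = -30, y = +92, z = 140 mm.
- tray_edge (a point): Fixed point on the tray's far edge, where the opening begins: bin x = +5, y = 0, z = 140 mm. A dish whose centre is pushed past this edge tips into the opening when the flap is down.
- petri_dish: Loose closed Petri dish, clear with amber agar and a red tape strip across the lid: a flat disc 60 mm across, 16 mm high, about 30 g. Origin: centre of its underside. It lies flat on the tray, its centre 50 to 75 mm before the tray edge and within 8 mm of the bin's y = 0.
- green_dropper: Bystander: white dropper bottle with green cap, 28 mm across, 66 mm tall, standing loose on the right of the tray. Origin: centre of its underside.
- tris_bottle: Bystander: brown bottle with red cap, 52 mm across, 115 mm tall, loose on the bench right of the bin. Origin: centre of its underside.
- tube_rack: Bystander: blue tube rack 60x94x48 mm, loose on the bench right of the bin. Origin: centre of its underside.
- beaker: Bystander: small clear beaker 53 mm across, 66 mm tall, loose on the bench beyond the bin on the right. Origin: centre of its underside.
Things that resemble listed ones, but are neither listed nor needed, are in the scene too. Leave any black or pink look-alike of the petri_dish alone.

How it is judged:
On the way, in this order (a step that is already met when the one before it is completed fails the run):
1. a finger holds the flap down while the dish still lies on the tray (value of joint bin_flap above 0.6 rad and contact force between the fingers and bin_flap above 0.3 N and x of petri_dish in the frame of discard_bin below 0.005 m and z of petri_dish in the frame of discard_bin above 0.13 m), for 0.2 s.
2. the dish has gone through the opening while a finger still holds the flap down (z of petri_dish in the frame of discard_bin below 0.11 m and value of joint bin_flap above 0.4 rad and contact force between the fingers and bin_flap above 0.3 N), for 0.05 s.
At the end, for the whole second after the job is handed in: The dish lies at rest inside the bin (below 80 mm above the bench, between the bin's walls), the flap is shut again (under 0.06 rad), and the dropper bottle stands upright on the tray within 25 mm of where it stood (value of joint bin_flap below 0.06 rad and z of petri_dish in the frame of discard_bin below 0.08 m and x of petri_dish in the frame of discard_bin between -0.113 and 0.113 m and y of petri_dish in the frame of discard_bin between -0.104 and 0.104 m and linear speed of petri_dish below 0.03 m/s and angle between green_dropper's own z axis and vertical below 0.15 rad and z of green_dropper in the frame of discard_bin above 0.13 m and distance of green_dropper from where it was at the start of the episode below 0.025 m); the robot touches nothing.
It fails at once if the dish is lifted more than 15 mm off the tray (z of petri_dish in the frame of discard_bin above 0.155 m).
It fails at once if the dish is slid onto the closed flap (its centre over the opening while the flap is less than 0.3 rad open) (x of petri_dish in the frame of discard_bin above 0.01 m and z of petri_dish in the frame of discard_bin above 0.13 m and value of joint bin_flap below 0.3 rad).
It fails at once if the dropper bottle is shifted over 25 mm or tipped (distance of green_dropper from where it was at the start of the episode above 0.025 m or angle between green_dropper's own z axis and vertical above 0.4 rad).
It fails at once if a thing beside the bin is shifted over 25 mm (distance of any of tris_bottle, tube_rack, beaker from where it was at the start of the episode above 0.025 m).
It also fails if it takes over 45 s, if anything falls off the work surface, if the arm or the gripper's body presses on something with over 40 N, if the wrist force passes 120 N, or if a joint passes its speed limit or range.

## Working session

There is one attempt and no reset: what is moved stays moved. The work goes in short steps, Python scripts to look and compute and a tool call to move; the robot and the scene stay as the last step left them, time stands still between calls to the robot, and variables do not carry over. Pictures are saved under pics/ and viewed, about 8 in all and at most 12, crops included, and the job is handed in when it is done.

Besides the shell and the picture viewer there is one more tool, called after "Request:" by a JSON object that holds its "op" and its "data", one argument or row to a line. jog_arm: Moves the arm, as the interface text tells. Its arguments: {"type":"object","properties":{"series":{"type":"array","items":{"type":"array"}},"fingers":{"type":"number"},"squeeze":{"type":"number"}},"required":["series"]}

```bash
mkdir -p pics; cat > h.py <<'E'
import numpy as np, cv2
from cell import env
from scipy.spatial.transform import Rotation as R
def snap(n,f):
    p,d=env.grab_frame(n); cv2.imwrite(f'pics/{f}.png',p[:,:,::-1]); np.save(f'pics/{f}.npy',d); return p,d
def cal(n):
    c=env.get_calibration(n); return c,R.from_rotvec(c['rvec']).as_matrix(),np.array(c['tvec'])
def ray(n,u,v,z):
    c,M,t=cal(n); d=M.T@np.array([(u-c['cx'])/c['fx'],(v-c['cy'])/c['fy'],1]); o=-M.T@t
    return o+d*(z-o[2])/d[2]
def proj(n,P):
    c,M,t=cal(n); q=M@np.array(P)+t; return q[0]/q[2]*c['fx']+c['cx'],q[1]/q[2]*c['fy']+c['cy']
def cloud(n,d):
    c,M,t=cal(n); v,u=np.mgrid[:480,:640]
    P=np.stack([(u-c['cx'])/c['fx']*d,(v-c['cy'])/c['fy']*d,d],-1); return (P-t)@M
E
python3 - <<'E'
from h import *
for n in('top','side'):
    snap(n,n+'0'); c,M,t=cal(n); print(n,-M.T@t,M[2])
s=env.read_state(); print(s, R.from_rotvec(s['eef_rot']).as_matrix().round(3))
E
```

```text
top [ 0.3391482  -0.10813684  1.17569658] [ 0.21176328  0.00571921 -0.97730425]
side [ 0.25650084 -0.85755495  0.63274905] [ 0.31007848  0.78770375 -0.53232897]
{'t': 0.1, 'joint_positions': array([ 1.09948953e+00,  2.07352818e-01,  1.54277051e+00, -4.65197985e-06,
        1.39351113e+00, -1.50519094e-01]), 'joint_velocities': array([-0.00029478, -0.0015043 , -0.00398435,  0.00090561, -0.00065754,
        0.00043361]), 'tau': array([ 1.32483265e-04, -3.71862602e+01, -2.82295543e+01,  7.01162685e-02,
        3.09850671e-02, -3.96403073e-05]), 'eef_pos': array([0.18099899, 0.54501397, 0.20441594]), 'eef_rot': array([-5.01633807e-01, -3.10065503e+00,  3.05508040e-03]), 'contact_force': array([-1.0307008 , -0.06946704,  0.27203976]), 'wrist_torque': array([-0.01013449, -0.02152585,  0.03905791]), 'grip_width': 0.09415970726569169} [[-0.949  0.315 -0.001]
 [ 0.315  0.949 -0.002]
 [ 0.    -0.002 -1.   ]]
```

View pics/top0.png

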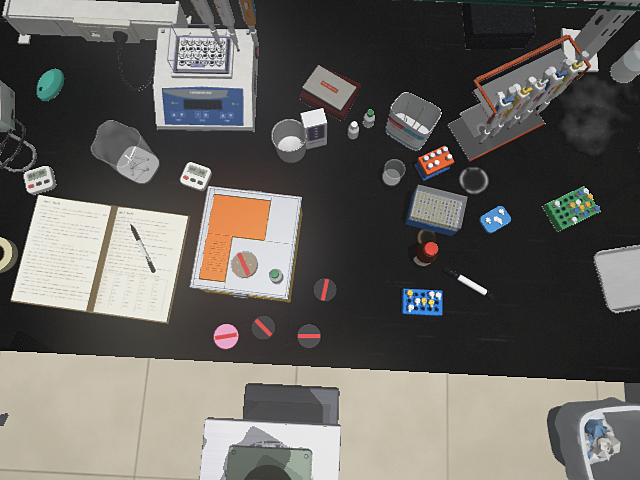

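View pics/side0.png

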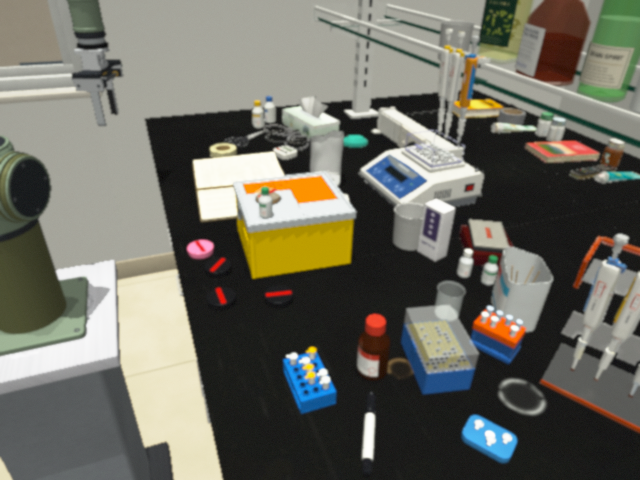

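The top view shows the bin with its lid at about u 192–300, v 187–300. The orange L is at the left and far side, the dish with red tape at (245,264) and the green-capped dropper at (276,275). The side view agrees: the bin is at (295,220) and the dropper is on the lid's near side.

The jog has no tilt, so I'll have to work with a vertical hand. Next I'll measure the poses.

```bash
cat > m.py <<'E'
from h import *
def binpose(p):
    h=cv2.cvtColor(p,cv2.COLOR_RGB2HSV)
    m=cv2.inRange(h,(8,170,150),(20,255,255)); m[:,:190]=0;m[:,310:]=0;m[:180]=0;m[310:]=0
    c=max(cv2.findContours(m,0,2)[0],key=cv2.contourArea)
    a=cv2.approxPolyDP(c,4,True)[:,0]
    return m,c,a
E
python3 - <<'E'
from m import *
p=cv2.imread('pics/top0.png')[:,:,::-1].copy(); d=np.load('pics/top0.npy'); P=cloud('top',d)
m,c,a=binpose(p)
print('L');
for u,v in a: print(u,v,ray('top',u,v,.14).round(4),P[v,u].round(3))
h=cv2.cvtColor(p,cv2.COLOR_RGB2HSV)
red=(cv2.inRange(h,(0,150,120),(6,255,255))|cv2.inRange(h,(172,150,120),(180,255,255)))
roi=np.zeros_like(red); roi[245:285,225:262]=255
v,u=np.where(red&roi>0); print('tape',u.mean(),v.mean(),len(u),ray('top',u.mean(),v.mean(),.156))
roi[:]=0; roi[262:290,262:290]=255
g=cv2.inRange(h,(40,80,50),(90,255,255))&roi; v,u=np.where(g>0); print('cap',u.mean(),v.mean(),ray('top',u.mean(),v.mean(),.206))
hi=(P[...,2]>.148)&(P[...,2]<.165)
hh=hi[245:285,222:268]; v,u=np.where(hh); Q=P[245:285,222:268][hh]; print('depth dish',len(Q),Q.mean(0),(Q.max(0)+Q.min(0))/2,np.ptp(Q,0))
cv2.imwrite('pics/c1.png',cv2.resize(cv2.imread('pics/top0.png')[180:310,180:310],None,fx=4.5,fy=4.5,interpolation=2))
E
```

```text
L
205 250 [0.5244 0.1607 0.14  ] [0.524 0.161 0.14 ]
213 209 [0.6192 0.1523 0.14  ] [0.618 0.152 0.143]
219 209 [0.6199 0.1388 0.14  ] [0.62  0.139 0.139]
215 205 [0.6288 0.1487 0.14  ] [0.63  0.149 0.137]
226 210 [0.6184 0.1228 0.14  ] [0.618 0.123 0.14 ]
218 214 [0.6081 0.1399 0.14  ] [0.608 0.14  0.141]
238 207 [0.6267 0.0964 0.14  ] [0.626 0.096 0.142]
241 200 [0.6435 0.0911 0.14  ] [0.645 0.092 0.136]
268 204 [0.6372 0.0292 0.14  ] [0.636 0.029 0.145]
266 220 [0.5997 0.031  0.14  ] [0.6   0.031 0.137]
269 201 [0.6444 0.0275 0.14  ] [0.644 0.027 0.141]
214 195 [0.6522 0.1533 0.14  ] [0.653 0.154 0.138]
tape 243.2125 263.55 80 [0.49593725 0.0708066  0.156     ]
cap 273.9347826086956 273.2391304347826 [ 0.47132964 -0.00266921  0.206     ]
depth dish 593 [0.49551288 0.06996778 0.15483818] [0.49560571 0.07056069 0.15508872] [0.0582179  0.05910375 0.01346776]
```

View pics/c1.png

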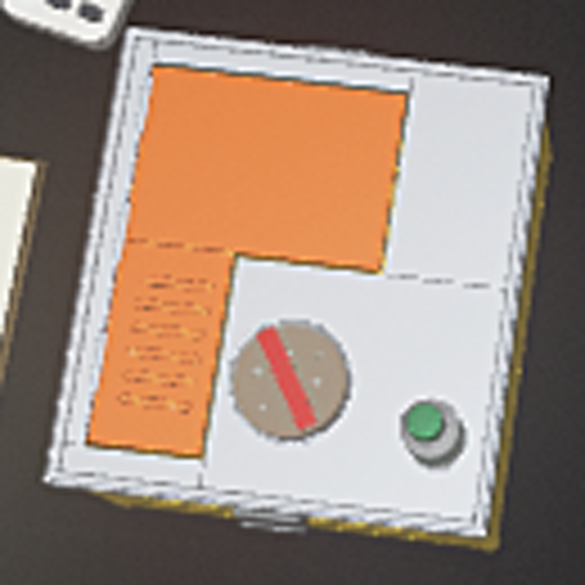

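The crop shows the six L corners clearly, e.g. far-left (153,65), inner (233,254) and strip near-left (87,442). The dish is just right of the strip and the dropper is right of the dish. I'll fit the bin pose to these corners.

```bash
cat >> h.py <<'E'
def loadpose():
    z=np.load('bin.npy'); return z[0],z[1:3]
def w2b(p):
    a,t=loadpose(); c,s=np.cos(a),np.sin(a); return np.array([[c,s],[-s,c]])@(np.array(p)[:2]-t)
def b2w(p):
    a,t=loadpose(); c,s=np.cos(a),np.sin(a); return np.array([[c,-s],[s,c]])@np.array(p)+t
def dish(p,d):
    """dish from depth band near its predicted area + tape"""
    P=cloud('top',d); a,t=loadpose(); c,s=np.cos(a),np.sin(a)
    B=(P[...,:2]-t)@np.array([[c,-s],[s,c]])
    k=(P[...,2]>.149)&(P[...,2]<.165)&(abs(B[...,0]+30)<75)&(B[...,1]>-45)&(B[...,1]<75)
    q=B[k]; return len(q),(q.max(0)+q.min(0))/2,q.mean(0),np.ptp(q,0)
E
python3 - <<'E'
from h import *
C=np.array([(153,65),(408,93),(383,272),(233,254),(203,457),(87,442)])
B=np.array([(100,92),(100,-40),(5,-40),(5,33),(-97,33),(-97,92)])/1000
W=np.array([ray('top',*((c+.5)/4.5-.5+180),.14)[:2] for c in C])
bc,wc=B.mean(0),W.mean(0); H=(B-bc).T@(W-wc); a=np.arctan2(H[0,1]-H[1,0],H[0,0]+H[1,1])
Rm=np.array([[np.cos(a),-np.sin(a)],[np.sin(a),np.cos(a)]]); t=wc-Rm@bc
print('yaw',a,'t',t,'res mm',((W-(B@Rm.T+t))*1000).round(1))
np.save('bin.npy',[a,*t])
p=cv2.imread('pics/top0.png'); d=np.load('pics/top0.npy')
print('dish',w2b([.4957,.0705])*1000,dish(p,d)); print('dropper',w2b([.4713,-.0027])*1000)
# side check of tray edge inner corner & dish
for n,b in(('inner',(.005,.033)),('farR',(.1,-.04))): print(n,proj('side',[*b2w(b),.14]))
# tool yaw: y axis dir
M=R.from_rotvec(env.read_state()['eef_rot']).as_matrix(); print('tool y ang',np.arctan2(M[1,1],M[0,1]),'bin x ang',a)
for b in((-.112,-.015),(-.05,.043)): print(b,b2w(b))
E
```

```text
yaw -0.06876360722720383 t [0.55084334 0.07073308] res mm [[-2.5 -1.2]
 [-1.6  0.8]
 [ 0.5 -0.2]
 [ 0.8  1.9]
 [ 1.2  0.3]
 [ 1.6 -1.6]]
dish [-54.99700865  -4.02139852] (1096, array([ 0.30406446, -0.23473731]), array([ 0.1712373 , -0.15866846]), array([0.78418625, 1.18956696]))
dropper [-74.30981426 -78.72491611]
inner (np.float64(289.6640262734685), np.float64(189.4447381633429))
farR (np.float64(338.4652138674457), np.float64(198.68536353239233))
tool y ang 1.2500097521831028 bin x ang -0.06876360722720383
(-0.112, -0.015) [0.43807739 0.06346399]
(-0.05, 0.043) [0.50391601 0.11706693]
```

```bash
sed -i 's/B\[...,0\]+30)<75/B[...,0]+.03)<.075/; s/B\[...,1\]>-45/B[...,1]>-.045/; s/B\[...,1\]<75/B[...,1]<.075/' h.py
python3 - <<'E'
from h import *
print(dish(None,np.load('pics/top0.npy')))
u=np.array([.853,.522])
for b in(np.array([-.055,-.004])-.046*u,np.array([-.006,.026])-.034*u): print(b,b2w(b))
E
```

```text
(589, array([-0.05501398, -0.00384455]), array([-0.05507003, -0.00449522]), array([0.05859556, 0.05907529]))
[-0.094238 -0.028012] [0.45490337 0.04926232]
[-0.035002  0.008252] [0.51649105 0.08137055]
```

Request:
{"op": "jog_arm", "data": {
  "series": [
    [[0.5, -0.95, 0.2], 0.032],
    [[0.5, -0.95, 0.2], 0.032],
    [[0.5, -0.95, 0.2], 0.032],
    [[0.5, -0.95, 0.2], 0.032],
    [[0.5, -0.95, 0.2], 0.032],
    [[0.5, -0.95, 0.2], 0.032],
    [[0.5, -0.95, 0.2], 0.032],
    [[0.5, -0.95, 0.2], 0.032]
  ],
  "fingers": 32
}}

```text
t: 1.1
eef_pos: [0.3408, 0.2312, 0.2649]
eef_rot: [0.803, -3.034, 0.015]
contact_force: [0.1, 0.4, -0.2]
grip_width: 0.0299
```

Request:
{"op": "jog_arm", "data": {
  "series": [
    [[0.57, -0.9, 0], -0.002],
    [[0.57, -0.9, 0], -0.002],
    [[0.57, -0.9, 0], -0.002],
    [[0.57, -0.9, 0], -0.002],
    [[0.57, -0.9, 0], -0.002],
    [[0, 0, 0], 0]
  ]
}}

```text
t: 1.85
eef_pos: [0.457, 0.0426, 0.2635]
eef_rot: [0.747, -3.047, 0.013]
contact_force: [0.2, 0.3, 0.3]
grip_width: 0.0302
```

Request:
{"op": "jog_arm", "data": {
  "series": [
    [[-0.05, 0.17, 0], 0],
    [[0, 0, -0.9], 0],
    [[0, 0, -0.9], 0],
    [[0, 0, 0], 0]
  ]
}}

```text
t: 2.35
eef_pos: [0.4524, 0.0544, 0.1901]
eef_rot: [0.754, -3.046, 0.009]
contact_force: [0.4, -0.2, 0.3]
grip_width: 0.0297
```

```bash
python3 - <<'E'
from h import *
print(env.read_state()['eef_pos'],w2b(env.read_state()['eef_pos']))
p,d=snap('side','s1'); cv2.imwrite('pics/s1c.png',cv2.resize(p[60:260,180:400,::-1],None,fx=3.3,fy=3))
E
```

```text
[0.45240133 0.05436539 0.19010047] [-0.09708475 -0.0230929 ]
```

View pics/s1c.png

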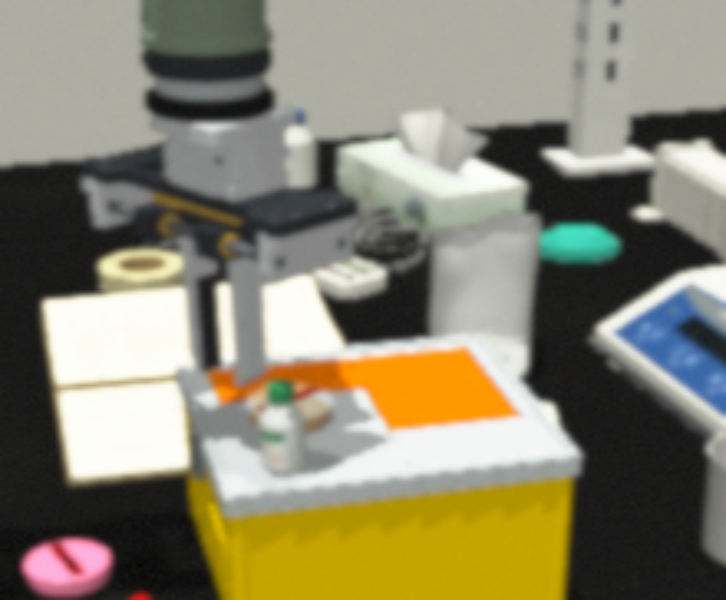

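The side view shows both fingers straddling the line behind the dish (crop 205–265, 380), clear of the dropper at (280,430). I'll correct sideways and descend.

Request:
{"op": "jog_arm", "data": {
  "series": [
    [[0.07, -0.13, 0], 0],
    [[0, 0, -0.55], 0],
    [[0, 0, -0.5], 0],
    [[0, 0, 0], 0]
  ]
}}

```text
t: 2.9
eef_pos: [0.4626, 0.0494, 0.1571]
eef_rot: [-0.756, 3.035, -0.018]
contact_force: [0.1, -0.6, 0.2]
grip_width: 0.03
```

Request:
{"op": "jog_arm", "data": {
  "series": [
    [[-0.15, 0, -0.1], 0],
    [[0, 0, -0.12], 0],
    [[0, 0, 0], 0]
  ]
}}

```text
t: 3.28
eef_pos: [0.4588, 0.0491, 0.1515]
eef_rot: [-0.754, 3.029, -0.022]
contact_force: [-0.2, 0.6, -0.9]
grip_width: 0.0304
```

Request:
{"op": "jog_arm", "data": {
  "series": [
    [[0, 0, -0.1], 0],
    [[0.22, 0.12, 0], 0],
    [[0.22, 0.12, 0], 0],
    [[0.22, 0.12, 0], 0],
    [[0.22, 0.12, 0], 0],
    [[0, 0, 0], 0]
  ]
}}

```text
t: 4.03
eef_pos: [0.4977, 0.0699, 0.1477]
eef_rot: [-0.754, 3.028, -0.022]
contact_force: [-0.5, -0.3, -0.0]
grip_width: 0.0301
```

```bash
cat > look.py <<'E'
from h import *
import sys
n=sys.argv[1]; p,d=snap('top',n)
s=env.read_state(); print('tcp bin mm',w2b(s['eef_pos'])*1000,s['eef_pos'][2],'F',s['contact_force'],'t',s['t'])
h=cv2.cvtColor(p,cv2.COLOR_RGB2HSV)
m=(cv2.inRange(h,(0,150,110),(6,255,255))|cv2.inRange(h,(172,150,110),(180,255,255))); m[:,:195]=0;m[:,300:]=0;m[:190]=0;m[300:]=0
v,u=np.where(m>0)
if len(u): print('tape',len(u),w2b(ray('top',u.mean(),v.mean(),.156))*1000)
cv2.imwrite(f'pics/{n}c.png',cv2.resize(p[180:310,180:310,::-1],None,fx=4.5,fy=4.5,interpolation=2))
E
python3 look.py t1
```

```text
tcp bin mm [-53.35357519  -4.64236928] 0.14761914716221483 F [ 0.53051778  0.3298172  -0.02385968] t 4.075
```

View pics/t1c.png

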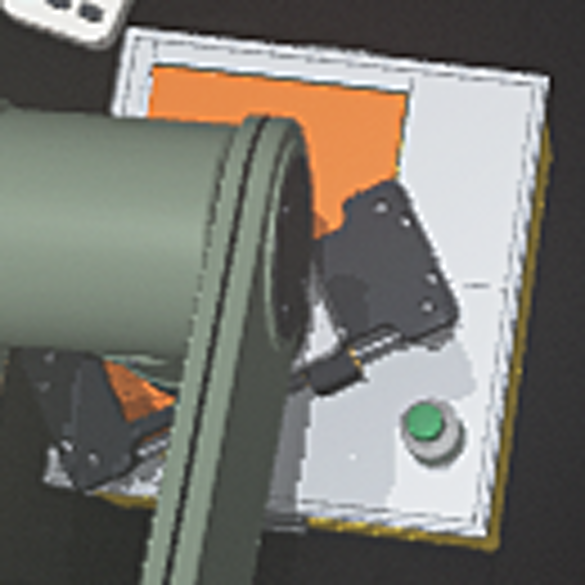

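The arm hides the dish from the top camera and the dropper is untouched. By geometry the dish is near (-24,13), so I'll push on about 22 mm, then back off and look.

Request:
{"op": "jog_arm", "data": {
  "series": [
    [[0.23, 0.14, 0], 0],
    [[0.23, 0.14, 0], 0],
    [[0, 0, 0], 0]
  ]
}}

```text
t: 4.45
eef_pos: [0.5168, 0.0817, 0.1476]
eef_rot: [-0.754, 3.028, -0.022]
contact_force: [-0.2, -0.9, -0.3]
grip_width: 0.0299
```

Request:
{"op": "jog_arm", "data": {
  "series": [
    [[-0.4, -0.22, 0], 0],
    [[0, 0, 0.9], 0],
    [[0, 0, 0.9], 0],
    [[0, 0.5, 0.5], -0.05],
    [[0, 0.95, 0.1], -0.056],
    [[0, 0.95, 0], -0.056],
    [[0, 0.95, 0], -0.056],
    [[0, 0.9, 0], -0.056]
  ],
  "fingers": 0
}}

```text
t: 5.45
eef_pos: [0.4992, 0.2449, 0.247]
eef_rot: [0.632, 3.063, -0.029]
contact_force: [-0.3, -0.1, -0.4]
grip_width: 0.0005
```

Request:
{"op": "jog_arm", "data": {
  "series": [
    [[0, 0.8, 0], -0.056],
    [[0, 0, 0], -0.056],
    [[0, 0, 0], -0.056],
    [[0, 0, 0], -0.056],
    [[0, 0, 0], -0.056],
    [[0, 0, 0], -0.056],
    [[0, 0, 0], -0.056],
    [[0, 0, 0], 0]
  ]
}}

```text
t: 6.45
eef_pos: [0.4974, 0.2811, 0.2459]
eef_rot: [-2.331, -2.104, 0.04]
contact_force: [-0.0, 0.8, 0.2]
grip_width: 0.0006
```

```bash
python3 look.py t2; python3 - <<'E'
from h import *
print(dish(None,np.load('pics/t2.npy')))
s=env.read_state();M=R.from_rotvec(s['eef_rot']).as_matrix(); print(s['eef_pos'],np.arctan2(M[1,1],M[0,1]),M[:,2],s['joint_positions'],s['grip_width'])
E
```

```text
tcp bin mm [-67.80515604 206.23963846] 0.2458476695921871 F [0.12583464 0.48872436 0.26025491] t 6.5
tape 75 [-4.24612617 26.42839957]
(576, array([-0.00456918,  0.0251258 ]), array([-0.00533598,  0.02461972]), array([0.05957374, 0.05859726]))
[0.49736904 0.28114417 0.24584767] -0.10170318350712003 [-0.01937641 -0.01606651 -0.99968316] [ 0.36788531  0.18842644  1.47942998 -0.00804453  1.49759976  0.47011412] 0.0002576396304477333
```

View pics/t2c.png

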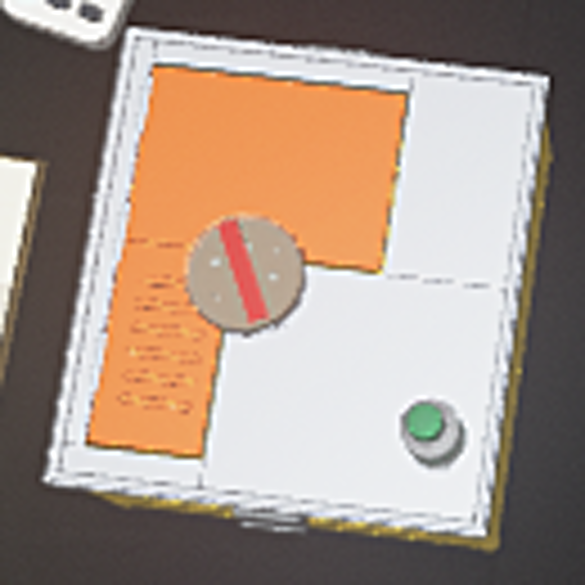

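The dish is at bin (-5,25.5), overhanging the L corner with its centre still on the tray. The dropper is unmoved. Next I move the shut fingers over the strip at bin (-56,45), behind the dish.

```bash
python3 - <<'E'
from h import *
s=env.read_state()['eef_pos']
w=b2w([-.057,.045]); print(w,(w-s[:2])/.04)
E
```

```text
[0.49706997 0.11954317] [-0.00747658 -4.04002498]
```

Request:
{"op": "jog_arm", "data": {
  "series": [
    [[0, -0.9, 0], 0.004],
    [[0, -0.9, 0], 0.003],
    [[0, -0.9, 0], 0.003],
    [[0, -0.9, 0], 0],
    [[0, -0.4, 0], 0],
    [[0, 0, -0.8], 0],
    [[0, 0, -0.8], 0],
    [[0, 0, 0], 0]
  ]
}}

```text
t: 7.5
eef_pos: [0.4976, 0.1181, 0.1817]
eef_rot: [2.274, 2.166, -0.034]
contact_force: [0.1, 0.3, 0.5]
grip_width: 0.0007
```

```bash
cat > st.py <<'E'
from h import *
s=env.read_state();M=R.from_rotvec(s['eef_rot']).as_matrix()
print('bin mm',w2b(s['eef_pos'])*1000,s['eef_pos'][2],'yaw',np.arctan2(M[1,1],M[0,1]),M[:,2],'F',s['contact_force'],s['t'])
E
python3 st.py
```

```text
bin mm [-56.37877935  43.63606883] 0.18173108373134567 yaw -0.048858507632410286 [-0.01497687 -0.0152609  -0.99977137] F [0.08332761 0.29123378 0.47128777] 7.5
```

Request:
{"op": "jog_arm", "data": {
  "series": [
    [[0, 0.05, -0.5], 0],
    [[0, 0, -0.5], 0],
    [[0, 0, -0.4], 0],
    [[0, 0, -0.4], 0],
    [[0, 0, -0.4], 0],
    [[0, 0, 0], 0]
  ]
}}

```text
t: 8.25
eef_pos: [0.5038, 0.1221, 0.0984]
eef_rot: [2.262, 2.167, -0.017]
contact_force: [-2.0, -2.3, 0.7]
grip_width: 0.0004
```

```bash
python3 st.py; python3 - <<'E'
from h import *
p,d=snap('side','s2'); cv2.imwrite('pics/s2c.png',cv2.resize(p[100:260,210:370,::-1],None,fx=3.7,fy=3.7,interpolation=2))
E
```

```text
bin mm [-50.48518573  48.04863697] 0.09842053745490989 yaw -0.04288254184903243 [-0.00154944 -0.01439779 -0.99989515] F [-1.9950207  -2.30244914  0.67135455] 8.25
```

View pics/s2c.png

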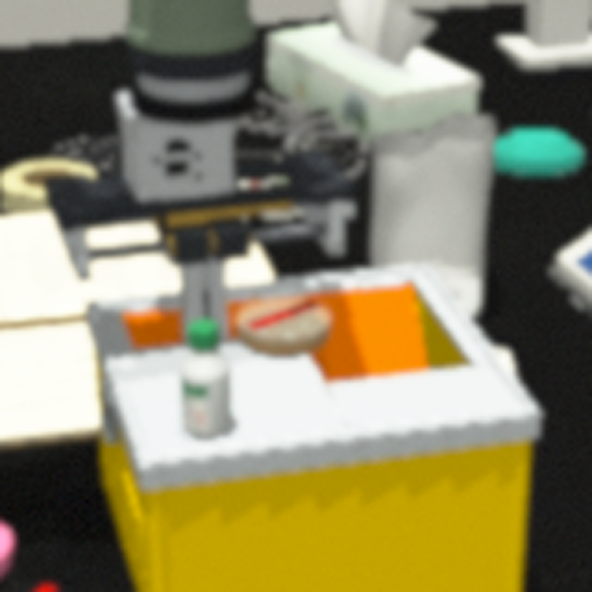

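The flap is down to about 0.86 rad with the finger on it. The dish still lies on the tray at crop (290,325). I'll go slightly right and lower, then push in bin +x.

Request:
{"op": "jog_arm", "data": {
  "series": [
    [[0, -0.08, -0.12], 0],
    [[0, -0.04, -0.06], 0],
    [[0, 0, 0], 0]
  ]
}}

```text
t: 8.68
eef_pos: [0.5047, 0.118, 0.0923]
eef_rot: [2.263, 2.166, -0.012]
contact_force: [0.5, -0.2, 0.7]
grip_width: 0.0002
```

```bash
python3 st.py
```

```text
bin mm [-49.25027196  43.98838998] 0.09225334961585904 yaw -0.043818124069778135 [ 5.74237799e-04 -1.18595371e-02 -9.99929508e-01] F [ 0.52141425 -0.17772145  0.72988854] 8.675
```

Request:
{"op": "jog_arm", "data": {
  "series": [
    [[0.3, -0.02, 0], 0],
    [[0.3, -0.02, 0], 0],
    [[0.3, -0.02, 0], 0],
    [[0, 0, 0], 0]
  ]
}}

```text
t: 9.18
eef_pos: [0.5395, 0.1155, 0.0899]
eef_rot: [2.267, 2.17, -0.022]
contact_force: [-1.2, -0.0, 2.1]
grip_width: 0.0004
```

```bash
python3 st.py; python3 - <<'E'
from h import *
p,d=snap('side','s3'); cv2.imwrite('pics/s3c.png',cv2.resize(p[100:260,210:370,::-1],None,fx=3.7,fy=3.7,interpolation=2))
E
```

```text
bin mm [-14.41472342  43.88619781] 0.08992634527795323 yaw -0.04369016485369001 [-0.00817612 -0.01205159 -0.99989395] F [-1.22438043 -0.0110061   2.06837343] 9.175
```

View pics/s3c.png

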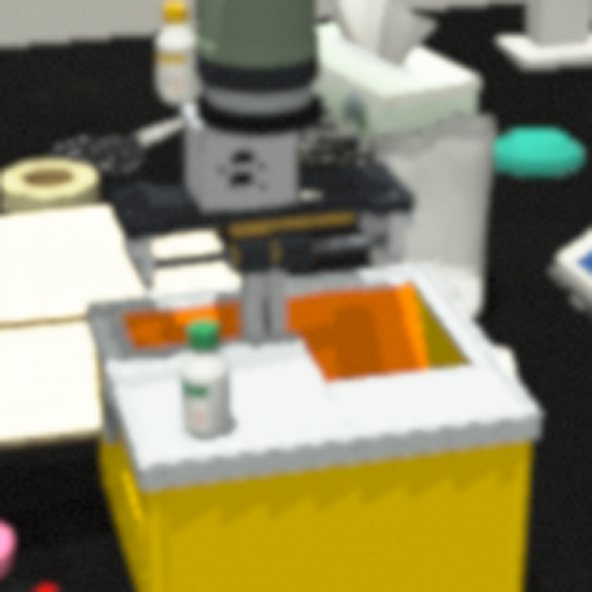

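The dish has gone through the opening while the finger still holds the flap down. The dropper is unmoved. I'll let it settle, then lift straight up and move away.

Request:
{"op": "jog_arm", "data": {
  "series": [
    [[0, 0, 0], 0],
    [[0, 0, 0], 0],
    [[0, 0, 0], 0],
    [[0, 0.05, 0.5], 0],
    [[0, 0.03, 0.7], 0],
    [[0, 0, 0.9], 0],
    [[0, 0, 0.9], 0],
    [[0, 0, 0.9], 0]
  ]
}}

```text
t: 10.22
eef_pos: [0.539, 0.1168, 0.2473]
eef_rot: [2.264, 2.168, -0.024]
contact_force: [-0.8, -0.4, -0.4]
grip_width: 0.0006
```

Request:
{"op": "jog_arm", "data": {
  "series": [
    [[0, 0.9, 0.1], 0],
    [[0, 0.95, 0], 0],
    [[0, 0.95, 0], 0],
    [[0, 0.95, 0], 0],
    [[0, 0.95, 0], 0],
    [[0, 0, 0], 0],
    [[0, 0, 0], 0]
  ]
}}

```text
t: 11.1
eef_pos: [0.5481, 0.3097, 0.2624]
eef_rot: [2.254, 2.152, 0.015]
contact_force: [-0.1, -0.1, -0.0]
grip_width: 0.0004
```

```bash
python3 look.py t3; python3 - <<'E'
from h import *
a,t=loadpose(); P=cloud('top',np.load('pics/t3.npy'))
for b in((-.06,.06),(.05,.0),(.08,-.03),(.05,.06),(.02,-.02)):
    u,v=proj('top',[*b2w(b),.14]); print(b,P[int(v),int(u)][2])
p=cv2.imread('pics/t3.png')[:,:,::-1].copy();h=cv2.cvtColor(p,cv2.COLOR_RGB2HSV)
g=cv2.inRange(h,(40,80,50),(90,255,255)); g[:262]=0;g[290:]=0;g[:,:262]=0;g[:,290:]=0
v,u=np.where(g>0);print('cap',w2b(ray('top',u.mean(),v.mean(),.206)))
E
```

```text
tcp bin mm [-19.16352302 238.10344546] 0.2624264227082316 F [-0.63653078 -0.53316403 -0.74853844] t 11.15
(-0.06, 0.06) 0.13898560755242179
(0.05, 0.0) 0.1406624662309269
(0.08, -0.03) 0.13934250611299165
(0.05, 0.06) 0.1421169469647631
(0.02, -0.02) 0.14047500754818829
cap [-0.07428236 -0.07869217]
```

View pics/t3c.png

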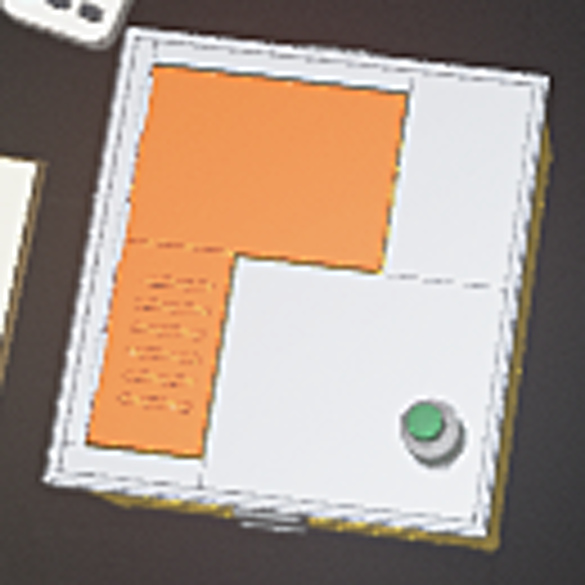

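The flap is shut and flush, the tray is clear, and the dropper stands where it was. I'm handing in.

```bash
python3 -c "
from cell import env
print(env.sign_off())"
```

```text
the job is handed in; nothing more can be done
None
```

The dish is in the bin with the flap shut over it, and I handed the job in at about 11 s of the 45 s allowed. Sign-off gave no verdict.

**How it was done:** I departed from the one-finger-on-the-flap, other-finger-behind-the-dish method. The jog interface cannot tilt the hand, so the two fingers could not work at different heights.
- **Positioning:** I slid the dish along the tray with the fingers part open. It stopped at bin (-5, 25) mm, with its rim over the L corner and its centre still on the tray.
- **Pushing through:** With the fingers shut as one stick, I pressed the flap strip down to roughly 0.9 rad, worked out from finger depth. I held it there and swept in +x, and the dish dropped in. I then lifted straight out and moved clear.

**Last checks:**
- **Flap:** the depth image puts it at z = 139–142 mm everywhere I sampled, so it is flush and shut.
- **Tray:** it is empty of the dish.
- **Dropper:** it stands upright and its measured position changed by less than 1 mm.
- **Bystanders:** the hand never went near the other things round the bin. I did not re-measure them.

**Not confirmed:**
- **Dish at rest:** I could not see where it lies inside the closed bin.
- **Finger force on the flap:** force readings were noisy, about 0.7–3 N. While the flap was held they fell to about 0.9 N, so contact there rests mainly on the flap being seen open.

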